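Seat the hung-up drive collar on the jump-ring winder

ROBOT

A 6-joint arm with a two-finger parallel gripper is mounted at the origin on the work surface. World frame = base frame: x ahead of the robot, y to its left, z up, the work surface at z = 0. Lengths are in m, angles in rad, forces in N, time in s.
With the tool pointing down it reaches from about 0.375 to 0.75 m from the base axis. Payload 9 kg.
Tool frame: the origin (TCP) lies midway between the tips of the shut fingers; the grasp point (between the pads) lies env.hold_point_z behind it (env.hold_point_z is the distance from the TCP to the grasp point, in m); z points along the fingers, y is the line along which they close (so a half turn about z gives the same grasp; the last joint's range is limited). The gripper opens to 85 mm and grips with 20 to 120 N. Pads are 22 mm wide; open, the fingers measure 114 mm over their backs; the gripper's body (76 mm by 85 mm) begins 54 mm behind the grasp point. The pads swing forward as they close: fully open they stand 13 mm farther back than shut.
Start: joints at [-1.46, 0.104, 0.097, 1.564, 0, 1.353], TCP at [0.194, -0.568, 0.231] pointing down, gripper open.
Joint ranges: [-2.99, 2.99], [-0.84, 1.86], [-1.1, 1.16], [-1.84, 2.11], [-1.51, 1.56], [-3.14, 3.14]. Speed limits (rad/s): [2.22, 2.22, 2.57, 3.14, 3.14, 3.14].

INTERFACE

Orientations are given as a rotation vector (axis times angle).
In Python, from plant import env gives the robot as it stands. The module is installed in compiled form; this text tells all that it offers.
- The arm moves only by the tool play_rows, never from a script. Its arguments are lists of equal length, an entry for each row: "hand": the gripper's target within -1 to 1 (fully open at 1, half-way at 0, shut at -1); "offset": the shift along the tool's x, y, z in mm, a list of three; "roll": the turn about the tool's z in rad. In form: {"hand": [hand, ...], "offset": [[tx, ty, tz], ...], "roll": [roll, ...]}. A call has exactly 8 rows; each row shifts and turns the commanded pose from where the row before left it, along the tool's axes as they then stand; what a row does not reach is not made up. A row lasts 1/8 s, in which the tool goes at most 62.5 mm and 10.7 degrees, less where a joint would pass 70% of its speed; a pose out of reach is approached as far as the arm can. A call with a gripper value outside its range is refused whole. The fingers move at their own pace and stop on an object; the grip force is fixed at half the most. Time passes only in rows, so rows that do not move let the fingers close, or fill a call up. It gives the time, the measured TCP pose, the force, the opening and the grip force at its end, in the units of the state.
- env.sense(): the state, without advancing time (a new reading comes with each control period).
- env.camera(name): name is "side" or "top" or "wrist"; returns the picture (480x640x3 uint8, red, green, blue); there is no depth.
- env.camera_params(name): a dict with "fx", "fy", "cx", "cy" (pixels), "k1" (the pictures are not rectified: a ray, as slopes to the right and down, at radius r is drawn at 1 + k1 r^2 times it, then the intrinsics apply), "R" (3x3) and "t" (3): a world point X has camera coordinates R X + t; the wrist camera has in their place "tool_from_camera" (4x4, takes a point from camera to tool coordinates, whose origin is the TCP and whose axes are the flange's). Camera axes: x right, y down, z forward; pixel columns grow to the right and rows downward; lengths in m; the calibration is good to about 2 mm. A picture is of the moment at which its call begins: read the wrist's pose just before it. camera_params takes no time and is no camera call.
- env.sign_off(): hands the job in; it is judged then, once.
The state is a dict: "time": time; "joints": joint angles; "dq": joint speeds; "effort": joint torques, N m; "ee_pos": TCP position; "orientation": TCP orientation; "force": force on the tool from outside, world axes, zero at the start; "torque": the same for the moment, N m; "width": finger opening in m; "grasp_force": force on a finger pad.
Only numpy, scipy, OpenCV 4.12 (cv2) and the standard library are available. Lean on these libraries where they do the work, as an engineer would, in place of code of your own. Each camera call takes 0.05 s, during which the arm holds its last target. There are 200 camera calls.

TASK

On one of the two jump-ring winders the brass drive collar is hung up: its tabs rest across the end of the spindle instead of in the keyway. Turn that collar on its spindle, without lifting it off, until the tabs drop into the keyway and it sits fully home on the base plate, then let go. Leave the other winder's collar, which is already home, as it is.

Things in the scene. Friction and masses are not known exactly. Their poses are not given: they have to be found in the camera images.
- collar: Loose brass collar, hung up: tube 52 mm outside, 40 mm bore, 20 mm high, underside 25 mm above table. Two tabs 5 mm wide, in the bore's top 8 mm, and two outer ears (86 mm over both, 12 wide, 10 high) lie along its x; start 40 to 90 deg off the keyway, either way. Grip the two full-height flats, 56 mm apart across its y, 26 mm long. Origin: centre of underside, z up; same after a half turn.
- winder: Winder of the hung-up collar, fixed: base plate 110 (x) by 80 (y) by 10 mm, spindle 36 mm dia to 37 mm above table, pin 14 mm dia to 59 mm. One keyway 15 mm wide right across the spindle along x (plate's long side), to the plate. Origin: spindle axis at table height, z up. Collar turns freely, 2 mm play; tabs within 10 deg of the keyway it goes down 15 mm onto the plate by its own weight.
- home_collar: Identical loose collar on the other winder, already home: underside on the base plate (10 mm above the table), ears along the plate's long side. Leave it alone. Origin and axes as for the first collar.
- home_winder: The other winder, fixed and identical, carrying the collar that is already home. Origin and axes as for the first winder.
Things that resemble listed ones, but are neither listed nor needed, are in the scene too. Leave any black, pink or turquoise look-alike of the collar alone.

How it is judged:
By the outcome, as a careful person would: the job done as asked, in the order asked, and still so for the second after the job is handed in, with the robot touching nothing.
It also fails if it takes over 32 s, if anything falls off the work surface, if the arm or the gripper's body presses on something with over 40 N, if the wrist force passes 120 N, or if a joint passes its speed limit or range.

## Working session

There is one attempt and no reset: what is moved stays moved. The work goes in short steps, Python scripts to look and compute and a tool call to move; the robot and the scene stay as the last step left them, time stands still between calls to the robot, and variables do not carry over. Pictures are saved under pics/ and viewed, at most 10 in all, crops included, and the job is handed in when it is done.

Besides the shell and the picture viewer there is one more tool, called by a JSON object that holds its "op" and its "data". play_rows: Moves the arm, as the interface text tells. Its arguments: {"type":"object","properties":{"hand":{"type":"array"},"offset":{"type":"array"},"roll":{"type":"array"}},"required":["hand","offset","roll"]}

```bash
mkdir -p pics
cat > h.py <<'E'
import numpy as np, cv2
from plant import env
from scipy.spatial.transform import Rotation as Ro
def snap(n,f):
    s=env.sense(); im=env.camera(n); cv2.imwrite('pics/'+f,im[:,:,::-1]); return s,im
def cast(n,px,z,s=None):
    p=env.camera_params(n); px=np.atleast_2d(np.array(px,float))
    K=np.array([[p['fx'],0,p['cx']],[0,p['fy'],p['cy']],[0,0,1.]])
    d=(px-[p['cx'],p['cy']])/[p['fx'],p['fy']]
    u=d.copy()
    for _ in range(30): u=d/(1+p['k1']*(u**2).sum(1,keepdims=True))
    r=np.c_[u,np.ones(len(u))]
    if n=='wrist':
        T=np.eye(4);T[:3,:3]=Ro.from_rotvec(s['orientation']).as_matrix();T[:3,3]=s['ee_pos'];M=T@np.array(p['tool_from_camera'])
        o=M[:3,3];w=r@M[:3,:3].T
    else:
        R=np.array(p['R']);o=-R.T@np.array(p['t']);w=r@R
    return o+w*((z-o[2])/w[:,2:])
E
python3 - <<'E'
from h import *
for n in('top','side'): s,im=snap(n,n+'0.png')
print(env.hold_point_z,s['time'],s['width'],s['orientation'],Ro.from_rotvec(s['orientation']).as_matrix().round(3))
E
```

```text
0.0187 0.05 0.08529600852312787 [-3.09792936e+00 -5.13917350e-01 -1.24488803e-04] [[ 0.946  0.323 -0.   ]
 [ 0.323 -0.946  0.001]
 [ 0.    -0.001 -1.   ]]
```

View pics/top0.png

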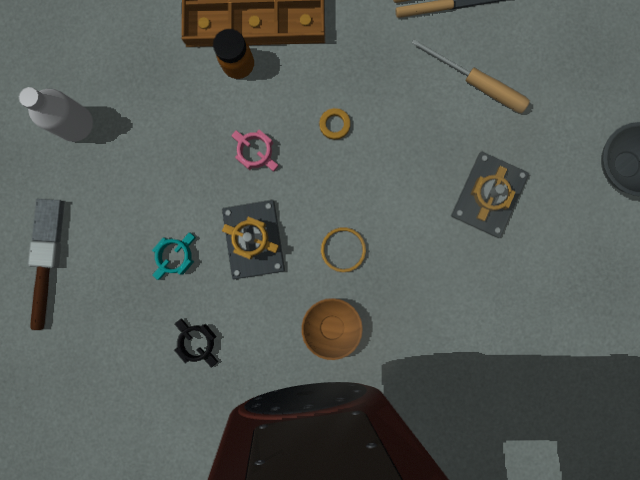

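View pics/side0.png

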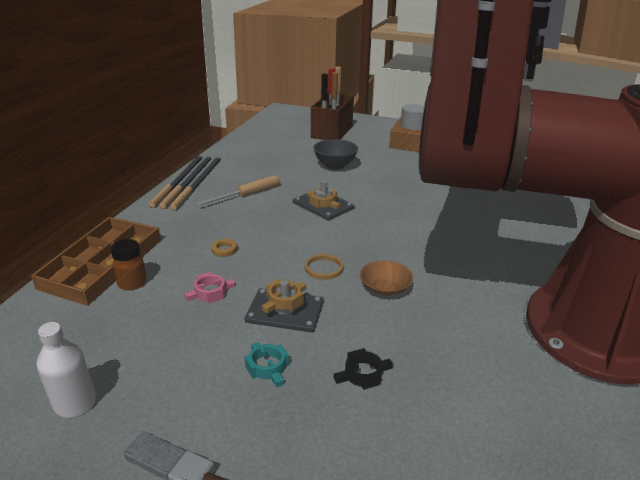

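The hung-up collar is at top-view (250,238): its ears (226,228)–(277,247) lie off the plate's long side, and in the side view (285,295) it stands high above the plate. The other winder at (493,191) has its ears along the plate, so it is home. The pink, teal and black look-alikes have no plate. I'll confirm with one crop and measure.

Run:
```python
from h import *
im=cv2.imread('pics/top0.png'); hsv=cv2.cvtColor(im,cv2.COLOR_BGR2HSV)
c=im[190:290,200:300]; d=im[140:240,445:545]
cv2.imwrite('pics/crop.png',cv2.resize(np.hstack([c,d]),(800,400),interpolation=cv2.INTER_CUBIC))
for nm,(x0,y0,x1,y1),hz in(('hung',(210,190,300,290),.025),('home',(445,140,540,245),.01)):
    sub=hsv[y0:y1,x0:x1]; 
    br=cv2.inRange(sub,(10,120,60),(30,255,255))
    dark=cv2.inRange(im[y0:y1,x0:x1].max(2),0,75)
    pl=cv2.morphologyEx(dark|br,cv2.MORPH_OPEN,np.ones((7,7)))
    k=max(cv2.findContours(pl,0,1)[0],key=cv2.contourArea)
    box=cv2.boxPoints(cv2.minAreaRect(k))+[x0,y0]; P=cast('top',box,.01)
    e1=P[1]-P[0];e2=P[2]-P[1]; L=e1 if np.hypot(*e1[:2])>np.hypot(*e2[:2]) else e2
    print(nm,'plate',box.round(),P.mean(0).round(4),np.linalg.norm(e1).round(4),np.linalg.norm(e2).round(4),'yaw',np.degrees(np.arctan2(L[1],L[0])).round(1))
    k=max(cv2.findContours(br,0,1)[0],key=cv2.contourArea)[:,0]+[x0,y0]
    for z in(hz,hz+.01,hz+.02):
        Q=cast('top',k,z)[:,:2]; D=np.linalg.norm(Q[:,None]-Q[None],axis=2);i,j=np.unravel_index(D.argmax(),D.shape)
        m=cv2.moments(br,True);
        H=cv2.minAreaRect((Q*1000).astype(np.float32))
        print(' z',z,'rect',np.round(H[0],1),np.round(H[1],1),round(H[2],1),'far',D.max().round(4),np.degrees(np.arctan2(*(Q[i]-Q[j])[::-1])).round(1))
```

```text
hung plate [[222. 207.]
 [283. 198.]
 [294. 270.]
 [232. 279.]] [0.4917 0.1257 0.01  ] 0.0944 0.1102 yaw -172.2
 z 0.025 rect [491.7 135.2] [61.6 72.2] 16.0 far 0.0866 71.1
 z 0.035 rect [491.  133.5] [60.9 71.3] 16.0 far 0.0855 71.1
 z 0.045 rect [490.2 131.8] [60.1 70.4] 16.0 far 0.0844 71.1
home plate [[450. 216.]
 [480. 151.]
 [531. 174.]
 [501. 239.]] [ 0.5522 -0.2261  0.01  ] 0.1101 0.0838 yaw -25.8
 z 0.01 rect [ 555.2 -228.3] [60.2 72.3] 26.4 far 0.0865 -19.5
 z 0.02 rect [ 553.7 -225.5] [59.5 71.4] 26.4 far 0.0854 -19.5
 z 0.03 rect [ 552.2 -222.7] [58.7 70.6] 26.4 far 0.0843 -19.5
```

View pics/crop.png

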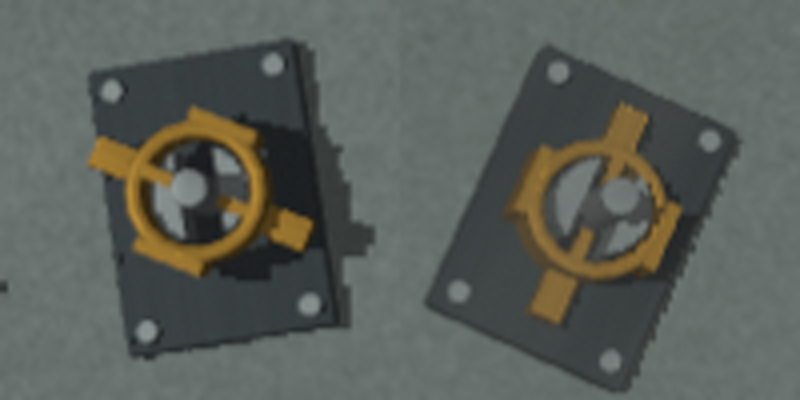

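Crop confirms it: on the left winder the tabs lie across the end of the spindle; on the right one the ears run along the plate. I'll use the left winder's four screws, pin top (247,237) and the ears and flats for pose.

Run:
```python
from h import *
f=lambda l:np.array(l)/4+[200,190]-.375
S=cast('top',f([(111,90),(272,64),(309,303),(146,330)]),.01)[:,:2]
print('plate c',S.mean(0).round(4),[np.linalg.norm(S[i]-S[i-1]).round(4) for i in range(4)])
L=(S[2]-S[1])+(S[3]-S[0]);print('yaw',np.degrees(np.arctan2(L[1],L[0])))
print('pin',cast('top',f([(188,187)]),.059))
# side pin top
print('pin bottom-ish check side z=.059',cast('side',[(285,282)],.059))
for nm,l,z in(('ears',[(94,155),(309,240)],.035),('ears',[(100,155),(300,230)],.035),('flats',[(224,127),(169,257)],.045)):
    E=cast('top',f(l),z)[:,:2];d=E[1]-E[0];print(nm,E.mean(0).round(4),np.linalg.norm(d).round(4),np.degrees(np.arctan2(d[1],d[0])).round(1))
im=cv2.imread('pics/top0.png');h=cv2.inRange(cv2.cvtColor(im,cv2.COLOR_BGR2HSV),(10,120,60),(30,255,255))[190:290,200:300]
m=cv2.moments(cv2.inRange(h,1,255),True);c=(200+m['m10']/m['m00'],190+m['m01']/m['m00']);print('centroid',c,cast('top',[c],.04))
Q=cast('top',[(200+x,190+y) for y,x in np.argwhere(h>0)],.04)[:,:2];C=Q.mean(0);r=np.linalg.norm(Q-C,axis=1);g=Q[r>.031]-C
w,V=np.linalg.eigh(g.T@g);print('ear axis',np.degrees(np.arctan2(*V[::-1,1])),len(g))
```

```text
plate c [0.4918 0.1342] [np.float64(0.092), np.float64(0.0621), np.float64(0.0916), np.float64(0.0623)]
yaw -171.64704296227595
pin [[0.49162685 0.13360305 0.059     ]]
pin bottom-ish check side z=.059 [[0.49056226 0.13604668 0.059     ]]
ears [0.4896 0.133 ] 0.0854 -112.3
ears [0.4914 0.1336] 0.0789 -111.3
flats [0.4909 0.133 ] 0.0509 156.7
centroid (249.64751958224542, 237.7402088772846) [[0.49103315 0.13254189 0.04      ]]
ear axis 67.07216700907755 135
```

{"op": "play_rows", "data": {"hand": [1,1,1,1,1,1,1,1], "offset": [[0,0,0],[0,0,0],[0,0,0],[0,0,0],[0,0,0],[0,0,0],[0,0,0],[0,0,0]], "roll": [-0.18,-0.18,-0.18,-0.18,-0.18,-0.18,-0.18,-0.18]}}

```text
time: 1.1
ee_pos: [0.1937, -0.5677, 0.2309]
orientation: [-1.983, -2.436, -0.001]
force: [0.2, 0.4, 0.1]
width: 0.0853
grasp_force: 0.0
```

{"op": "play_rows", "data": {"hand": [1,1,1,1,1,1,1,1], "offset": [[0,0,0],[0,0,0],[0,0,0],[0,0,0],[0,0,0],[0,0,0],[0,0,0],[0,0,0]], "roll": [-0.18,-0.18,-0.18,-0.18,-0.18,-0.18,-0.18,-0.18]}}

```text
time: 2.1
ee_pos: [0.1937, -0.5676, 0.2308]
orientation: [0.115, -3.139, -0.001]
force: [0.2, -0.0, 0.0]
width: 0.0855
grasp_force: 0.0
```

```bash
cat > go.py <<'E'
from h import *
import sys
def go(x,y,z,ydeg):
    s=env.sense();M=Ro.from_rotvec(s['orientation']).as_matrix();p=np.array(s['ee_pos'])
    a=np.degrees(np.arctan2(M[1,1],M[0,1]));d=(a-ydeg+90)%180-90
    print('t',s['time'],'tcp',p.round(4),'q',np.round(s['joints'],3),'yaw_y',a.round(2),'w',round(s['width'],4),'F',np.round(s['force'],1))
    print('offset mm',(M.T@(np.array([x,y,z])-p)*1000).round(1),'roll(mod pi)',np.radians(d).round(3),'tilt',M[:,2].round(3))
if __name__=='__main__': go(*map(float,sys.argv[1:]))
E
python3 go.py .4915 .1338 .231 157
```

```text
t 2.1 tcp [ 0.1937 -0.5676  0.2308] q [-1.46   0.104  0.097  1.564  0.    -1.533] yaw_y 94.19 w 0.0855 F [ 0.2 -0.   0. ]
offset mm [-3.482e+02  6.778e+02  4.000e-01] roll(mod pi) -1.096 tilt [-0.     0.001 -1.   ]
```

{"op": "play_rows", "data": {"hand": [1,1,1,1,1,1,1,1], "offset": [[-22,42,0],[-22,42,0],[-22,42,0],[-22,42,0],[-22,42,0],[-22,42,0],[-22,42,0],[-22,42,0]], "roll": [0,0,0,0,0,0,0,0]}}

```text
time: 3.1
ee_pos: [0.3471, -0.2193, 0.2311]
orientation: [-0.105, 3.14, 0.0]
force: [0.2, 0.2, 1.1]
width: 0.0851
grasp_force: 0.0
```

{"op": "play_rows", "data": {"hand": [1,1,1,1,1,1,1,1], "offset": [[-22,42,0],[-22,42,0],[-22,42,0],[-22,42,0],[-22,42,0],[-22,42,0],[-22,42,0],[-22,42,0]], "roll": [0,0,0,0,0,0,0,0]}}

```text
time: 4.1
ee_pos: [0.5001, 0.1279, 0.231]
orientation: [0.106, -3.14, 0.0]
force: [0.6, -0.4, -0.6]
width: 0.0853
grasp_force: 0.0
```

{"op": "play_rows", "data": {"hand": [1,1,1,1,1,1,1,1], "offset": [[0,0,0],[0,0,0],[0,0,0],[0,0,0],[0,0,0],[0,0,0],[0,0,0],[0,0,0]], "roll": [-0.18,-0.18,-0.18,-0.18,-0.18,-0.18,0,0]}}

```text
time: 5.1
ee_pos: [0.4997, 0.1263, 0.2311]
orientation: [1.699, -2.642, -0.0]
force: [0.6, -0.6, -0.3]
width: 0.0852
grasp_force: 0.0
```

```bash
python3 go.py .4915 .1338 .016 157; python3 -c "
from h import *
s,im=snap('wrist','w1.png')"
```

```text
t 5.1 tcp [0.4997 0.1263 0.2311] q [-0.007 -0.154 -0.157  1.568 -0.    -1.15 ] yaw_y 155.5 w 0.0852 F [ 0.6 -0.6 -0.3]
offset mm [ -3.5  10.6 215.1] roll(mod pi) -0.026 tilt [-0. -0. -1.]
```

View pics/w1.png

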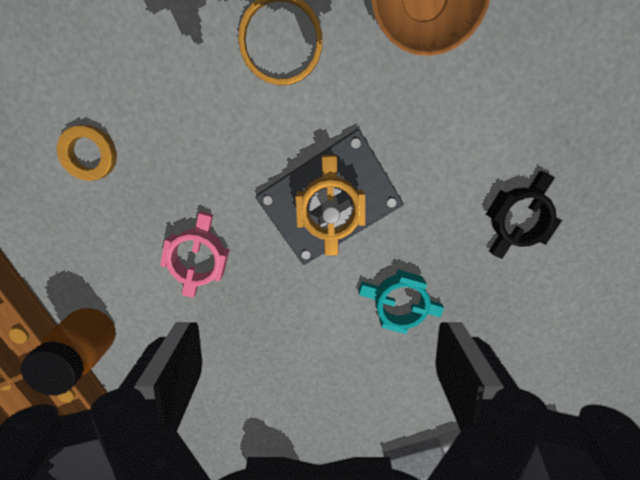

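Wrist view: hung-up collar centred at (331,210), ears vertical (330,163)–(331,250), pin top (332,214), plate screws at (356,143), (267,201), (391,203), (306,255).

Run:
```python
from h import *
s=env.sense()
S=cast('wrist',[(356,143),(267,201),(306,255),(391,203)],.01,s)[:,:2]
print('plate',S.mean(0).round(4),[np.linalg.norm(S[i]-S[i-1]).round(4) for i in range(4)])
L=(S[3]-S[2])-(S[1]-S[0]);a=S[0]-S[1]+S[3]-S[2];print('long yaw',np.degrees(np.arctan2(a[1],a[0])))
print('pin',cast('wrist',[(332,214)],.059,s))
im=cv2.imread('pics/w1.png');h=cv2.inRange(cv2.cvtColor(im,cv2.COLOR_BGR2HSV),(10,120,60),(30,255,255))[140:275,250:410]
yx=np.argwhere(h>0);Q=cast('wrist',np.c_[yx[:,1]+250,yx[:,0]+140],.042,s)[:,:2];C=Q.mean(0)
g=Q-C;g=g[np.hypot(*g.T)>.031];w,V=np.linalg.eigh(g.T@g);print('collar',C.round(4),'ear axis',np.degrees(np.arctan2(*V[::-1,1])),len(g))
E=cast('wrist',[(330,157),(331.5,255)],.035,s);d=E[1]-E[0];print(np.linalg.norm(d),np.degrees(np.arctan2(d[1],d[0])))
F=cast('wrist',[(297,211),(366,211)],.045,s);print('flats',F.mean(0),np.linalg.norm(F[1]-F[0]))
```

```text
plate [0.4916 0.1345] [np.float64(0.0622), np.float64(0.0933), np.float64(0.0622), np.float64(0.0916)]
long yaw -171.4467206903762
pin [[0.49006559 0.13289684 0.059     ]]
collar [0.4902 0.1306] ear axis 67.27828688978023 406
0.08456714692211445 66.92764990433807
flats [0.49056299 0.13410256 0.045     ] 0.056316604814089455
```

{"op": "play_rows", "data": {"hand": [1,1,1,1,1,1,1,1], "offset": [[-3,11,0],[0,0,35],[0,0,35],[0,0,35],[0,0,30],[0,0,10],[0,0,0],[0,0,0]], "roll": [-0.028,0,0,0,0,0,0,0]}}

```text
time: 6.15
ee_pos: [0.4919, 0.1336, 0.0878]
orientation: [-1.741, 2.613, -0.002]
force: [0.3, -0.1, -0.0]
width: 0.0853
grasp_force: 0.0
```

```bash
python3 go.py .491 .1337 .016 157.1
```

```text
t 6.15 tcp [0.4919 0.1336 0.0878] q [ 0.008 -0.153 -0.417  1.305 -0.    -1.167] yaw_y 157.33 w 0.0853 F [ 0.3 -0.1 -0. ]
offset mm [ 0.3  1.  71.8] roll(mod pi) 0.004 tilt [ 0.002 -0.    -1.   ]
```

{"op": "play_rows", "data": {"hand": [1,1,1,1,1,1,1,1], "offset": [[0,1,12],[0,0,12],[0,0,12],[0,0,12],[0,0,12],[0,0,11],[0,0,0],[0,0,0]], "roll": [0,0,0,0,0,0,0,0]}}

```text
time: 7.15
ee_pos: [0.4904, 0.1338, 0.0156]
orientation: [-1.741, 2.614, -0.0]
force: [0.9, -0.0, 0.3]
width: 0.0848
grasp_force: 0.0
```

```bash
python3 go.py .491 .1337 .016 157.1
```

```text
t 7.15 tcp [0.4904 0.1338 0.0156] q [ 0.009 -0.098 -0.501  1.167 -0.    -1.167] yaw_y 157.33 w 0.0848 F [ 0.9 -0.   0.3]
offset mm [-0.1 -0.6 -0.4] roll(mod pi) 0.004 tilt [ 0. -0. -1.]
```

{"op": "play_rows", "data": {"hand": [-1,-1,-1,-1,-1,-1,-1,-1], "offset": [[0,0,0],[0,0,0],[0,0,0],[0,0,0],[0,0,0],[0,0,0],[0,0,0],[0,0,0]], "roll": [0,0,0,0,0,0,0,0]}}

```text
time: 8.15
ee_pos: [0.4907, 0.1339, 0.0161]
orientation: [-1.741, 2.614, -0.001]
force: [-1.4, -0.6, 5.8]
width: 0.0547
grasp_force: 63.2
```

```bash
python3 go.py .491 .1337 .016 98.5
```

```text
t 8.15 tcp [0.4907 0.1339 0.0161] q [ 0.009 -0.098 -0.5    1.167 -0.    -1.166] yaw_y 157.33 w 0.0547 F [-1.4 -0.6  5.8]
offset mm [ 0.  -0.3  0.1] roll(mod pi) 1.027 tilt [ 0.001 -0.    -1.   ]
```

{"op": "play_rows", "data": {"hand": [-1,-1,-1,-1,-1,-1,-1,-1], "offset": [[0,0,0],[0,0,0],[0,0,0],[0,0,0],[0,0,0],[0,0,0],[0,0,0],[0,0,0]], "roll": [0.1,0.15,0.15,0.15,0.15,0.15,0.11,0.07]}}

```text
time: 9.15
ee_pos: [0.49, 0.1339, 0.015]
orientation: [0.223, -3.133, 0.0]
force: [0.4, -0.6, -0.9]
width: 0.055
grasp_force: 63.4
```

```bash
python3 go.py .491 .1337 .016 98.5
```

```text
t 9.15 tcp [0.49   0.1339 0.015 ] q [ 0.009 -0.097 -0.502  1.167 -0.    -0.134] yaw_y 98.15 w 0.055 F [ 0.4 -0.6 -0.9]
offset mm [-1.  -0.3 -1. ] roll(mod pi) -0.006 tilt [-0. -0. -1.]
```

Turned to 98.2° with low forces; release, let it drop, then rise.

{"op": "play_rows", "data": {"hand": [1,1,1,1,1,1,1,1], "offset": [[0,0,0],[0,0,0],[0,0,0],[0,0,0],[0,0,0],[0,0,0],[0,0,0],[0,0,0]], "roll": [0,0,0,0,0,0,0,0]}}

```text
time: 10.15
ee_pos: [0.4901, 0.1338, 0.0153]
orientation: [0.228, -3.133, 0.0]
force: [-0.0, 0.2, 0.5]
width: 0.0856
grasp_force: 0.0
```

{"op": "play_rows", "data": {"hand": [1,1,1,1,1,1,1,1], "offset": [[0,0,-10],[0,0,-25],[0,0,-30],[0,0,-30],[0,0,-30],[0,0,-30],[0,0,-20],[0,0,0]], "roll": [0,0,0,0,0,0,0,0]}}

```text
time: 11.15
ee_pos: [0.491, 0.1339, 0.1918]
orientation: [-0.228, 3.131, -0.0]
force: [-0.3, -0.8, 0.0]
width: 0.0857
grasp_force: 0.0
```

Run:
```python
from h import *
s,w=snap('wrist','w2.png'); _,d=snap('side','s2.png')
a=cv2.resize(w[100:320,220:440],(400,400)); b=cv2.resize(d[250:340,235:335],(400,400))
c=cv2.resize(d[160:230,280:370],(400,400))
cv2.imwrite('pics/c2.png',cv2.resize(np.hstack([a,b,c]),(800,267))[:,:,::-1])
print(s['time'],s['width'],s['ee_pos'])
h=cv2.inRange(cv2.cvtColor(w,cv2.COLOR_RGB2HSV),(10,120,60),(30,255,255))[120:320,230:430]
n,l,st,ce=cv2.connectedComponentsWithStats(h);i=1+st[1:,4].argmax();print(st[i],ce[i])
yx=np.argwhere(l==i);px=np.c_[yx[:,1]+230,yx[:,0]+120]
for z in (.025,.04):
    Q=cast('wrist',px,z,s)[:,:2];C=Q.mean(0);g=Q-C;g=g[np.hypot(*g.T)>.031];v=np.linalg.eigh(g.T@g)[1][:,1]
    P=Q-C;n_=np.array([-v[1],v[0]]);print(z,C.round(4),'axis',np.degrees(np.arctan2(v[1],v[0])),'ears',np.ptp(P@v),'flats',np.ptp(P@n_))
```

```text
11.15 0.08569247392470196 [0.49100047 0.13389749 0.19183671]
[  51   33   75  108 2749] [87.95743907 85.07093489]
0.025 [0.4847 0.1332] axis -172.37721583575367 ears 0.0845171929419206 flats 0.05709620417804558
0.04 [0.4809 0.1326] axis -172.3544618498524 ears 0.0803980924547106 flats 0.05431751518250075
```

View pics/c2.png

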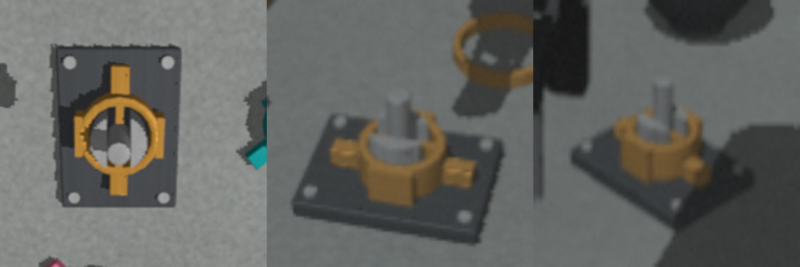

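The collar's ears now run along the plate (yaw 7.6° against 8.5°). Its sizes only match at the lower height, and the side crop shows it resting on the plate with the spindle standing above its rim. The other winder's collar is unchanged.

```bash
python3 -c "
from plant import env
print(env.sign_off())"
```

```text
the job is handed in; nothing more can be done
None
```

I turned the hung-up collar about 59° until it dropped home on its base plate, then let go and handed the job in at about 11 s; the other winder's collar was left alone.

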